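# Check two screw caps on the thread gauge

### The job

One of the two blue screw caps has a faulty thread. Try them on the threaded gauge plug: leave the cap that turns fully home (clockwise, rim down on the plug's flange) nipped tight on the plug, and put the one that stops part way in the grey reject tray. Turn by feel and press lightly: the plug sits on a spring, which should give by at least 5 degrees as the good cap comes tight but must never be wound more than 20 degrees either way; leave the other things on the bench as they are.

Things in the scene. Friction and masses are not known exactly. Their poses are not given: they have to be found in the camera images.
- cap_a_mid (a point): blue plastic screw cap, rim down: skirt 52 mm diameter, 22 mm high (43 mm wide and 18 mm deep inside), a grip bar across its top 44 long, 14 wide, 18 high; about 60 g. Point: its centre, 20 mm above the rim, 20 mm below the bar's top. z up, x along the bar. Two lugs inside, 4 mm above the rim, lie on the x axis under the bar's ends: a half turn gives the same fit
- cap_b_mid (a point): blue plastic screw cap, rim down: skirt 52 mm diameter, 22 mm high (43 mm wide and 18 mm deep inside), a grip bar across its top 44 long, 14 wide, 18 high; about 60 g. Point: its centre, 20 mm above the rim, 20 mm below the bar's top. z up, x along the bar. Two lugs inside, 4 mm above the rim, lie on the x axis under the bar's ends: a half turn gives the same fit
- cap_a: the cap of cap_a_mid; origin at the centre of its rim plane. One of the two caps is faulty inside, unseen from outside; either may stand at either place
- cap_b: the cap of cap_b_mid; origin at the centre of its rim plane
- gauge_base: fixed square aluminium housing of the gauge, 100 x 100 x 28 mm, with all it carries; origin at the centre of its underside. Thread action: a cap on the entry rests with its rim 6 mm above the seat. Turned clockwise (from above) and pressed lightly (2 to 10 N) it keeps that height up to 0.15 rad past the seat's x axis, then sinks 6 mm over the next 1.05 rad
- plug_seat (a point): point on the axis of the steel plug, on its 60 mm flange where the rim of a cap that is home rests, 36 mm above the bench; z up. The plug is 38 mm over its two-start quick-turn thread, stands 16 to 18 mm above this point and is hollow, with a thin rib across its bore along x. A cap lowered with its bar along x (up to 0.2 rad clockwise or 0.8 rad counter-clockwise) slips on with 1.5 mm play all round
- plug (a joint): twist of the plug on its spring, rad, counter-clockwise positive, 0 at rest; 1.5 N m per rad; limit 0.35 rad (20 degrees) either way; plug_seat's axes turn with it. A good cap stops about 1.3 rad clockwise of the x axis, rim on the flange; the faulty one stops hard at about 0.7 rad, rim 3 mm high. A turned-in cap is held down: turn it back past the x axis, then lift
- tray: grey plastic reject tray, open box 150 (x) x 140 (y) x 40 mm high, walls and floor about 4 mm; origin at the centre of its underside
- chuck: small brass specimen chuck, 28 mm diameter, 18 mm high, bystander between the caps; origin under its centre
- bottle_1: amber bottle, 70 mm diameter, 130 mm high, bystander; origin under its centre
- jar_1: glass jar, 66 mm diameter, 75 mm high, bystander; origin under its centre
- beaker: glass beaker, 64 mm diameter, 85 mm high, bystander; origin under its centre
- driver: screwdriver lying on the bench, bystander
- slide_box: white plastic slide box, 85 x 50 x 30 mm, bystander; origin under its centre
There are look-alikes about, which are no part of the job. Leave any red look-alike of the cap_a alone.

How it is judged (in metres and radians):
On the way:
1. a cap is fully home on the plug and nipped tight: the plug is wound at least 0.08 rad (5 degrees) clockwise ((((z of cap_a_mid in the frame of plug_seat below 0.0216 m and horizontal distance between cap_a_mid and plug_seat below 0.004 m and angle between cap_a_mid's own z axis and vertical below 0.07 rad and linear speed of cap_a below 0.02 m/s) and value of joint plug below -0.08 rad) or ((z of cap_b_mid in the frame of plug_seat below 0.0216 m and horizontal distance between cap_b_mid and plug_seat below 0.004 m and angle between cap_b_mid's own z axis and vertical below 0.07 rad and linear speed of cap_b below 0.02 m/s) and value of joint plug below -0.08 rad))), for 0.1 s.
At the end, for the whole second after the job is handed in: One cap is screwed fully home on the plug: its rim within 1.6 mm of the flange, within 4 mm of the plug's axis, upright to 4 degrees, at rest; the other cap lies at rest inside the reject tray (its centre within 60 mm by 55 mm of the tray's middle and below the top of the walls) ((((z of cap_a_mid in the frame of plug_seat below 0.0216 m and horizontal distance between cap_a_mid and plug_seat below 0.004 m and angle between cap_a_mid's own z axis and vertical below 0.07 rad and linear speed of cap_a below 0.02 m/s) and (x of cap_b_mid in the frame of tray between -0.06 and 0.06 m and y of cap_b_mid in the frame of tray between -0.055 and 0.055 m and z of cap_b_mid in the frame of tray between 0 and 0.04 m and linear speed of cap_b below 0.02 m/s)) or ((z of cap_b_mid in the frame of plug_seat below 0.0216 m and horizontal distance between cap_b_mid and plug_seat below 0.004 m and angle between cap_b_mid's own z axis and vertical below 0.07 rad and linear speed of cap_b below 0.02 m/s) and (x of cap_a_mid in the frame of tray between -0.06 and 0.06 m and y of cap_a_mid in the frame of tray between -0.055 and 0.055 m and z of cap_a_mid in the frame of tray between 0 and 0.04 m and linear speed of cap_a below 0.02 m/s)))); the robot touches nothing.
It fails at once if the plug is wound more than 0.35 rad (20 degrees) against its spring (value of joint plug above 0.35 rad or value of joint plug below -0.35 rad).
It fails at once if a cap bears on the gauge with more than 60 N (contact force between any of cap_a, cap_b and gauge_base above 60 N).
It fails at once if the tray is shoved by more than 30 mm (distance of tray from where it was at the start of the episode above 0.03 m).
It fails at once if another thing on the bench is moved by more than 30 mm (distance of any of chuck, bottle_1, jar_1, beaker, driver, slide_box from where it was at the start of the episode above 0.03 m).
It also fails if it takes over 72 s, if anything falls off the work surface, if the arm or the gripper's body presses on something with over 40 N, if the wrist force passes 120 N, or if a joint passes its speed limit or range.

### The arm

A 6-joint arm with a two-finger parallel gripper is mounted at the origin on the work surface. World frame = base frame: x ahead of the robot, y to its left, z up, the work surface at z = 0. Lengths are in mm, angles in degrees, forces in N, time in s.
With the tool pointing down it reaches from about 325 to 900 mm from the base axis. Payload 6.1 kg.
Tool frame: the origin (TCP) lies on the centre line of the jaws, within the pads' length; the fingertips stand 25 mm ahead of it and the grasp point (between the pads) lies 6 mm ahead of it; z points along the fingers, y is the direction in which the jaws open and shut (so a half turn about z gives the same grasp; the last joint's range is limited). The gripper opens to 85 mm and grips with 20 to 120 N. Pads are 22 mm wide; open, the fingers measure 114 mm over their backs; the gripper's body (76 mm by 85 mm) begins 54 mm behind the grasp point. The pads swing forward as they close: fully open they stand 13 mm farther back than shut.
Start: joints at [-80.334, 12.628, 87.462, -0, 79.91, -7.225], TCP at [181.586, -598.032, 256.3] pointing down, gripper open.
Joint ranges: [-170.65, 170.65], [-52.31, 119.04], [5.05, 147.46], [-71.25, 251.25], [11.57, 151.72], [-153.62, 153.62]. Speed limits (degrees/s): [147.25, 147.25, 172.46, 180, 180, 180].

### API

Orientations are given as [roll, pitch, yaw] about the fixed x, y, z axes, in that order (R = Rz(yaw) Ry(pitch) Rx(roll)).
In Python, from bench import ctrl gives the robot as it stands.
- The arm moves only by the tool drive_tool, never from a script. Its argument "steps" is a list of rows, each a list of 5 numbers: the opening, from 0 (shut) to 1 (fully open), then the shift along the tool's x, y, z in cm, then the turn about the tool's z in rad. A call has 1 to 20 rows; each row is the pose to reach, as a shift and turn from the pose commanded when the call began, along the tool's axes at that moment; what a row does not reach only later rows make up. A row lasts 1/10 s, in which the tool goes at most 50 mm and 8.59 degrees, less where a joint would pass 70% of its speed; a pose out of reach is approached as far as the arm can. A call with a gripper value outside its range is refused whole. The fingers move at their own pace and stop on an object; "force" is the grip in N (left out, the last holds). Time passes only in rows, so rows that repeat a pose let the fingers close. It gives the time, the measured TCP pose, the force and the opening at its end, in the units of the state.
- ctrl.observe(): the state, without advancing time (a new reading comes with each control period).
- ctrl.grab_frame(name): name is "side" or "top"; returns a dict with "frame" (420x560x3 uint8, red, green, blue), "fovy" (degrees; the focal length in pixels is half the picture's height over the tangent of half this angle, whatever the lens; pixels are square), "cx", "cy" (the principal point, pixels), "view" (4x4, takes a point from world to camera coordinates). Camera axes: x right, y down, z forward; pixel columns grow to the right and rows downward; lengths in mm; the calibration is good to about 2 mm. A picture is of the moment at which its call begins. There is no depth.
- ctrl.job_done(): hands the job in, once; it reports no verdict.
The state is a dict: "t": time; "joints": joint angles; "joint_vel": joint speeds; "joint_torque": joint torques, N m; "position": TCP position; "tool_rot": TCP orientation; "wrist_force": force on the tool from outside, world axes, zero at the start; "wrist_torque": the same for the moment, N m; "opening": finger opening in mm.
Only numpy, scipy, OpenCV 4.12 (cv2) and the standard library are available. Lean on these libraries where they do the work, as an engineer would, in place of code of your own. Each camera call takes 0.05 s, during which the arm holds its last target. There are 200 camera calls.

## Working session

There is one attempt and no reset: what is moved stays moved. The work goes in short steps, Python scripts to look and compute and a tool call to move; the robot and the scene stay as the last step left them, time stands still between calls to the robot, and variables do not carry over. Pictures are saved under pics/ and viewed, about 8 in all and at most 12, crops included, and the job is handed in when it is done.

Besides the shell and the picture viewer there is one more tool, called after "Emit:" by a JSON object that holds its "fn" and its "kwargs". drive_tool: Moves the arm, as the interface text tells. Its arguments: {"type":"object","properties":{"steps":{"type":"array","items":{"type":"array","items":{"type":"number"}}},"force":{"type":"number"}},"required":["steps"]}

```bash
mkdir -p pics; python3 - <<'E'
from bench import ctrl
import cv2
for n in("top","side"):
    g=ctrl.grab_frame(n); cv2.imwrite(f"pics/{n}0.png",g["frame"][:,:,::-1]); print(n,g["fovy"],g["cx"],g["cy"],g["view"])
print(ctrl.observe())
E
```

```text
top 53.35016456909022 276.665426925035 207.3648269752582 [[ 1.53983593e-02 -9.99836818e-01  9.44601239e-03 -5.25985185e+01]
 [-9.85634169e-01 -1.67673814e-02 -1.68059927e-01  5.97477383e+02]
 [ 1.68190888e-01 -6.72246542e-03 -9.85731522e-01  8.95509357e+02]
 [ 0.00000000e+00  0.00000000e+00  0.00000000e+00  1.00000000e+00]]
side 51.74137882238651 273.6720656829658 210.11320076631804 [[-8.97741990e-01 -4.40430962e-01 -8.93792978e-03  5.04485603e+02]
 [-2.95453089e-01  6.17031319e-01 -7.29369470e-01  2.43467823e+02]
 [ 3.26751880e-01 -6.52144860e-01 -6.84061613e-01  1.10112717e+03]
 [ 0.00000000e+00  0.00000000e+00  0.00000000e+00  1.00000000e+00]]
{'t': 0.1, 'joints': array([-8.03360485e+01,  1.26714084e+01,  8.75195250e+01,  6.50427161e-04,
        7.99116608e+01, -7.22321527e+00]), 'joint_vel': array([-0.03424441, -0.07889461, -0.25285268, -0.07041009,  0.01825979,
        0.0047785 ]), 'joint_torque': array([ 1.62943903e-03, -4.98242497e+01, -3.90547085e+01, -1.66676928e-04,
        5.67299299e-03, -7.36766594e-07]), 'position': array([ 181.48689514, -597.53681469,  255.29828964]), 'tool_rot': array([-1.79898300e+02, -1.35347843e-02,  1.68870403e+01]), 'wrist_force': array([-0.07078668, -0.15353419, -0.33063296]), 'wrist_torque': array([-0.01829022, -0.04484861,  0.02109173]), 'opening': 85.17802085577826}
```

View pics/top0.png

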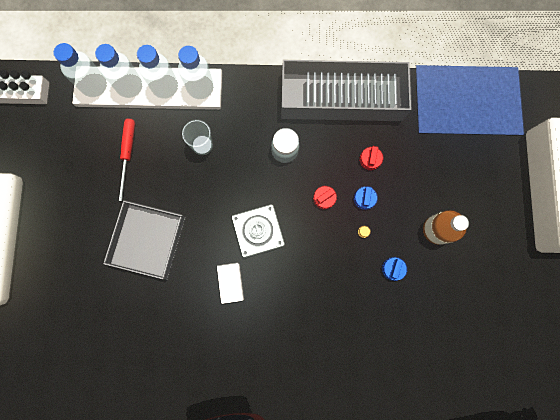

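View pics/side0.png

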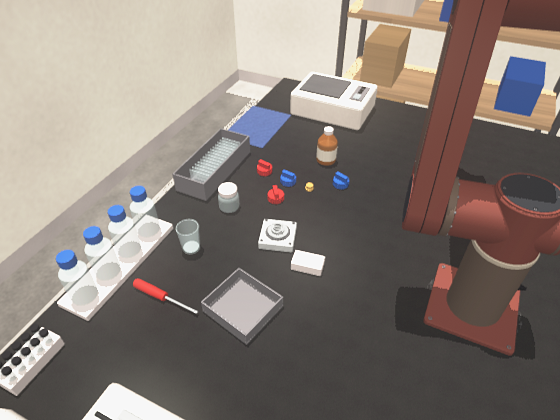

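Top view: candidates are blue caps at (366,198) and (395,269). Look-alikes are the red caps at (372,157) and (325,197), and the blue bottle caps at (66,52), (107,53), (148,55) and (189,56). The gauge is at (258,230), the tray at (145,240) and the chuck at (364,231). I choose the two blue ones with a grip bar on the bench, and check them in a close crop.

```bash
cat > h.py <<'E'
import numpy as np, cv2
from bench import ctrl
class Cam:
    def __init__(s,n):
        g=ctrl.grab_frame(n); s.im=g["frame"]; s.V=np.array(g["view"]); s.c=np.array([g["cx"],g["cy"]])
        s.f=s.im.shape[0]/2/np.tan(np.radians(g["fovy"]/2))
    def ray(s,p,z):
        d=np.r_[(np.asarray(p,float)-s.c)/s.f,1]; R=s.V[:3,:3]; o=-R.T@s.V[:3,3]; d=R.T@d
        return o+d*(z-o[2])/d[2]
    def pix(s,P):
        q=s.V[:3,:3]@np.asarray(P,float)+s.V[:3,3]; return s.c+s.f*q[:2]/q[2]
def blobs(mask,amin=30):
    n,l,st,ce=cv2.connectedComponentsWithStats(mask.astype(np.uint8))
    return [(ce[i],st[i],l==i) for i in range(1,n) if st[i][4]>=amin]
def blue(im):
    r,g,b=[im[:,:,i].astype(int) for i in range(3)]
    return (b>60)&(b>r*1.8)&(b>g*1.3)
E
python3 - <<'E'
from h import *
for n in("top","side"):
    c=Cam(n)
    for ce,st,_ in blobs(blue(c.im)):
        if st[4]<1500: print(n,ce.round(1),st,c.ray(ce,15).round(0))
    if n=="top":
        a=cv2.resize(c.im[180:290,335:425],None,fx=4.4,fy=4.4,interpolation=cv2.INTER_CUBIC)
        b=cv2.resize(c.im[196:266,222:292],None,fx=5.6,fy=5.6,interpolation=cv2.INTER_CUBIC)
        o=np.zeros((484,800,3),np.uint8); o[:a.shape[0],:a.shape[1]]=a; o[:b.shape[0],400:400+b.shape[1]]=b
        cv2.imwrite("pics/crop.png",o[:,:,::-1])
        for nm,p,z in(("tray",(145,240),0),("gauge",(258,230),36),("chuck",(364,231),9),("red",(325,197),15)): print(nm,c.ray(p,z).round(0))
E
```

```text
top [65.1 53.8] [ 54  43  24  23 377] [984. 491.  15.]
top [105.2  52.6] [ 95  44  24  18 289] [989. 391.  15.]
top [146.5  53.5] [137  45  22  18 280] [989. 288.  15.]
top [187.8  54.3] [179  46  20  18 272] [989. 185.  15.]
top [365.3 197.5] [354 186  24  24 429] [ 632. -252.   15.]
top [394.2 268.6] [382 257  25  24 469] [ 466. -316.   15.]
tray [524. 265.   0.]
gauge [548.  -1.  36.]
chuck [ 553. -249.    9.]
red [ 631. -157.   15.]
side [446.1  10. ] [440   0  13  21 176] [  443. -2131.    15.]
side [287.3 178. ] [280 169  16  18 215] [ 633. -249.   15.]
side [340.2 180.6] [333 171  16  18 221] [ 467. -313.   15.]
side [137.8 193.3] [130 186  16  16 205] [1039.   32.   15.]
side [115.9 212.8] [108 205  17  17 215] [1041.  135.   15.]
side [ 92.  234.8] [ 83 226  19  18 246] [1040.  239.   15.]
side [ 65.8 259. ] [ 56 250  21  19 301] [1040.  342.   15.]
```

View pics/crop.png

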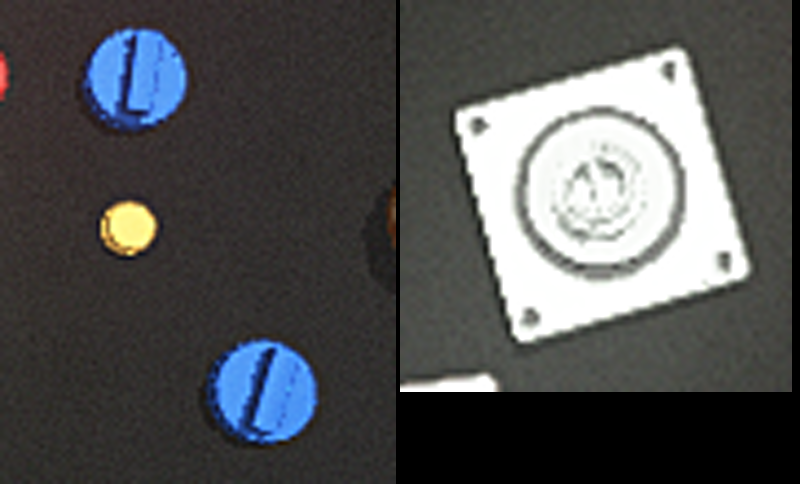

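The crop shows both blue caps with bars: the far one's bar runs near image-vertical and the near one's tilts about 15° to the right. The brass chuck is between them. The gauge housing is rotated about 14°, with the rib in the bore. Next I measure the gauge ring and the bar angles.

```bash
python3 - <<'E'
from h import *
for n,p in(("top",(258,230)),("side",(277,233))):
    c=Cam(n); h=28; x0,y0=p[0]-h,p[1]-h; k=8
    g=cv2.resize(cv2.cvtColor(c.im,cv2.COLOR_RGB2GRAY)[y0:y0+2*h,x0:x0+2*h],None,fx=k,fy=k,interpolation=cv2.INTER_CUBIC)
    t=lambda q:(np.asarray(q,float)+.5)/k-.5+[x0,y0]
    for thr in (140,170,200):
        m=(g>thr).astype(np.uint8)
        cs,hi=cv2.findContours(m,cv2.RETR_CCOMP,cv2.CHAIN_APPROX_NONE)
        for q in cs:
            if len(q)<200: continue
            P=np.array([c.ray(t(v),36)[:2] for v in q[::3,0]],np.float32)
            (ce,ax,an)=cv2.fitEllipse(P); r=cv2.minAreaRect(P)
            print(n,thr,len(q),"ell",np.round(ce,1),np.round(ax,1),"rect",np.round(r[0],1),np.round(r[1],1),round(r[2],1))
    cv2.imwrite(f"pics/g_{n}.png",g)
    if n=="top":
        # bar angle: dark side-face line of each cap
        for (u,v) in((365,198),(394,269)):
            s=cv2.resize(c.im[v-13:v+14,u-13:u+14],None,fx=8,fy=8,interpolation=cv2.INTER_CUBIC).astype(int)
            m=(s[:,:,2]<110); yy,xx=np.mgrid[:216,:216]; m&=(np.hypot(xx-108,yy-108)<75)
            b=max(blobs(m,20),key=lambda b:b[1][4]); ys,xs=np.nonzero(b[2])
            P=np.array([c.ray([u-13+x/8,v-13+y/8],30)[:2] for x,y in zip(xs[::5],ys[::5])],np.float32)
            l=cv2.fitLine(P,cv2.DIST_L2,0,.01,.01).ravel(); print("bar yaw",np.degrees(np.arctan(l[1]/l[0])),len(P),P.mean(0), np.ptp(P,0))
        i=cv2.imread("pics/g_top.png",0)
o=np.hstack([cv2.imread("pics/g_top.png"),cv2.imread("pics/g_side.png")])[:, :]
o=cv2.resize(np.clip((o.astype(float)-150)*2.4,0,255).astype(np.uint8),(800,400)); cv2.imwrite("pics/g.png",o)
E
```

```text
top 140 1300 ell [ 5.476e+02 -2.000e-01] [115.7 116.1] rect [547.5  -0. ] [100.   99.9] 17.2
top 140 1358 ell [548.4   0. ] [65.8 65.9] rect [5.48e+02 1.00e-01] [68.7 68.8] 73.1
top 170 613 ell [5.49e+02 1.00e-01] [60.7 61.4] rect [5.493e+02 1.000e-01] [60.4 61.2] 1.0
top 170 1293 ell [ 5.475e+02 -1.000e-01] [115.  115.1] rect [ 5.475e+02 -1.000e-01] [99.1 99.2] 17.1
top 170 700 ell [5.479e+02 1.000e-01] [69.4 70. ] rect [5.478e+02 2.000e-01] [70.3 69.5] 40.2
top 200 600 ell [5.49e+02 2.00e-01] [59.6 60.2] rect [5.492e+02 1.000e-01] [59.6 60.1] 1.0
top 200 1286 ell [547.5  -0. ] [114.  114.2] rect [5.474e+02 1.000e-01] [98.2 98.3] 17.2
top 200 712 ell [5.478e+02 1.000e-01] [70.5 71.3] rect [5.478e+02 2.000e-01] [71.7 70.6] 39.4
bar yaw -1.3994824 299 [ 624.66565 -246.7079 ] [40.886353 12.739365]
bar yaw -17.172009 367 [ 464.50323 -309.6128 ] [39.888733 15.023621]
side 140 354 ell [454.4  66.1] [38.1 45.8] rect [456.7  65. ] [37.1 41. ] 23.2
side 140 1024 ell [541.2  18.5] [116.8 138.3] rect [541.7  18.9] [101.3 121.7] 17.3
side 140 495 ell [547.    4.7] [66.1 70.2] rect [537.3  19.8] [68.4 39.3] 32.7
side 170 349 ell [454.1  66.3] [37.7 44.9] rect [456.3  65.2] [36.4 40.1] 23.2
side 170 1115 ell [541.7  17.8] [115.2 133.7] rect [541.9  18.6] [ 99.9 119.6] 17.3
side 170 530 ell [546.5   6.1] [66.2 68.9] rect [538.9  17.5] [70.4 47.5] 33.4
side 200 343 ell [453.8  66.5] [37.2 44. ] rect [455.9  65.3] [35.7 39.6] 23.2
side 200 942 ell [543.9  11.7] [115.1 116. ] rect [544.3  11.1] [ 98.7 102.7] 17.3
side 200 232 ell [545.   10.4] [20.6 34.6] rect [544.5  12.9] [37.  18.1] 22.3
side 200 585 ell [546.   7.] [66.8 69.2] rect [541.2  15.6] [71.6 55.6] 29.6
side 200 295 ell [555.2  -7.1] [19.4 32.2] rect [555.1  -6.5] [20.6 32.5] 7.8
```

View pics/g.png

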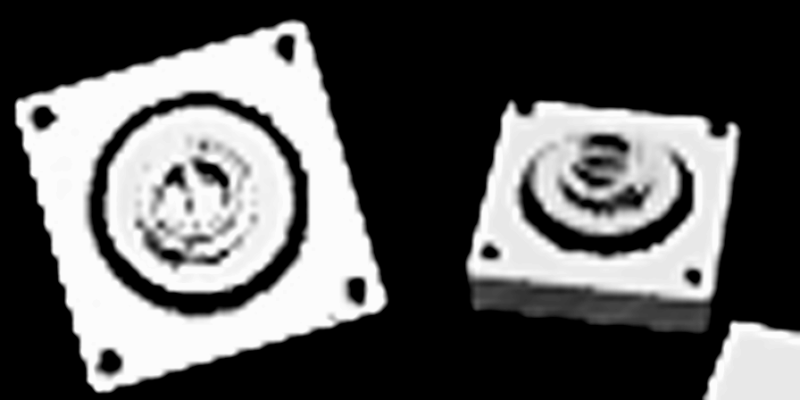

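The picture shows the flange ring centred at about (258,230) in the top image, a 60 mm circle at (549, 0). The housing yaw is about 17°, and the rib in the bore lies along roughly the same direction. Plan: centre the jaws on the bar ends, then grip across the bar. Tool yaw is flipped 180° to stay within J6's range. First I move over the far cap.

Emit:
{"fn": "drive_tool", "kwargs": {"steps": [[0.85,53.2,-20.1,0,-1.25],[0.85,53.2,-20.1,0,-1.25],[0.85,53.2,-20.1,0,-1.25],[0.85,53.2,-20.1,0,-1.25],[0.85,53.2,-20.1,0,-1.25],[0.85,53.2,-20.1,0,-1.25],[0.85,53.2,-20.1,0,-1.25],[0.85,53.2,-20.1,0,-1.25],[0.85,53.2,-20.1,0,-1.25],[0.85,53.2,-20.1,0,-1.25],[0.85,53.2,-20.1,0,-1.25],[0.85,53.2,-20.1,0,-1.25],[0.85,53.2,-20.1,5,-1.25],[0.85,53.2,-20.1,10,-1.25],[0.85,53.2,-20.1,10.5,-1.25],[0.85,53.2,-20.1,10.5,-1.25]], "force": 20}}

```text
t: 1.9
position: [630.9, -250.9, 149.7]
tool_rot: [-179.8, -0.1, 88.5]
wrist_force: [0.8, -0.2, 1.0]
opening: 72.8
```

Emit:
{"fn": "drive_tool", "kwargs": {"steps": [[0.85,0.05,0.15,5,0],[0.85,0.05,0.15,9,0],[0.85,0.05,0.15,9.9,0],[0.85,0.05,0.15,9.9,0],[0.4,0.05,0.15,9.9,0],[0.4,0.05,0.15,9.9,0],[0.4,0.05,0.15,9.9,0],[0.4,0.05,0.15,9.9,0],[0.4,0.05,0.15,9.9,0],[0.4,0.05,0.15,9.9,0],[0.4,0.05,0.15,9.9,0]], "force": 20}}

```text
t: 3.0
position: [636.0, -252.0, 56.6]
tool_rot: [179.7, 0.2, 88.5]
wrist_force: [-1.8, 0.5, 6.6]
opening: 43.2
```

```bash
python3 - <<'E'
from h import *
c=Cam("side"); s=ctrl.observe(); print(s["t"],s["position"],s["wrist_force"],s["opening"],s["joint_vel"].round(1))
cv2.imwrite("pics/s1.png",cv2.resize(c.im[110:230,220:380],None,fx=4,fy=4,interpolation=cv2.INTER_CUBIC)[:,:,::-1])
E
```

```text
3.05 [ 635.96588259 -252.05810115   56.62688564] [-0.23212091  0.21453028  6.43959775] 43.666917206068476 [ 0.  -0.   0.  -0.1  0.   0. ]
```

View pics/s1.png

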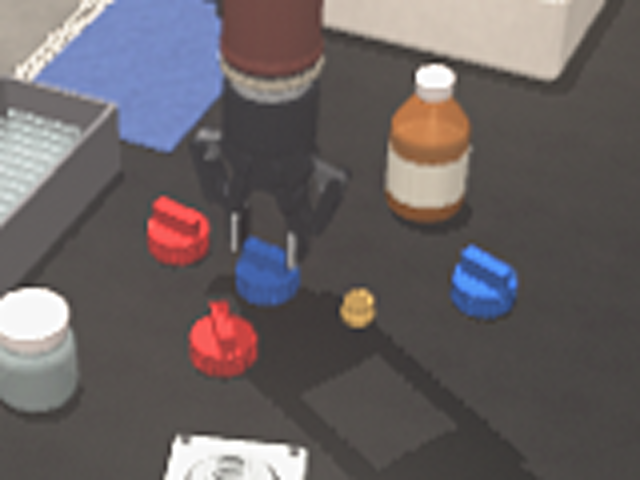

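The side crop shows the fingers on the far blue cap's bar ends at (267,265) in the crop. The red caps at (178,230) and (223,345) and the chuck at (357,308) are untouched. The tips reach about 34 mm at this opening, so the next grip has to be higher. The bar centre is now at x=636.0. I open, lift and turn 90°.

Emit:
{"fn": "drive_tool", "kwargs": {"steps": [[0.85,0,0,-1,0],[0.85,0,0,-1,0],[0.85,0,0,-1,0],[0.85,-0.1,0.35,-6,-0.15],[0.7,-0.1,0.35,-6,-1.571],[0.6,-0.1,0.35,-6,-1.571],[0.6,-0.1,0.35,-6,-1.571],[0.6,-0.1,0.35,-6,-1.571],[0.6,-0.1,0.35,-6,-1.571],[0.6,-0.1,0.35,-6,-1.571],[0.6,-0.1,0.35,-6,-1.571],[0.6,-0.1,0.35,-6,-1.571],[0.6,-0.1,0.35,-6,-1.571],[0.6,-0.1,0.35,-6,-1.571],[0.6,-0.1,0.35,-6,-1.571],[0.6,-0.1,0.35,-6,-1.571]]}}

```text
t: 4.65
position: [637.1, -251.7, 112.1]
tool_rot: [180.0, -0.0, 178.4]
wrist_force: [-0.9, 1.0, -0.3]
opening: 51.3
```

```bash
python3 - <<'E'
from h import *
for n in("top","side"):
    c=Cam(n)
    for ce,st,_ in blobs(blue(c.im)):
        if 250<ce[0]<420 and st[4]<1500 and ce[1]>100: print(n,ce.round(1),st,c.ray(ce,15).round(1))
s=ctrl.observe(); print(s["position"],s["tool_rot"],s["opening"])
E
```

```text
side [286.2 177.8] [279 169  16  17 213] [ 636.6 -248.8   15. ]
side [340.2 180.6] [333 171  16  18 221] [ 467.5 -313.    15. ]
[ 637.14218304 -251.67763059  112.16560628] [ 1.79991060e+02 -1.27259853e-02  1.78433846e+02] 51.11141037922604
```

Emit:
{"fn": "drive_tool", "kwargs": {"steps": [[0.6,0.11,0.1,3,0],[0.6,0.11,0.1,5,0],[0.6,0.11,0.1,5,0],[0.05,0.11,0.1,5,0],[0.05,0.11,0.1,5,0],[0.05,0.11,0.1,5,0],[0.05,0.11,0.1,5,0],[0.05,0.11,0.1,5,0],[0.05,0.11,0.1,5,0],[0.05,0.11,0.1,5,0],[0.05,0.11,0.1,5,0]], "force": 50}}

```text
t: 5.85
position: [637.3, -251.3, 64.2]
tool_rot: [-179.9, 0.2, 178.5]
wrist_force: [-0.4, -0.6, 5.8]
opening: 9.7
```

```bash
python3 - <<'E'
from h import *
c=Cam("side"); s=ctrl.observe(); print(s["t"],s["position"],s["wrist_force"],s["opening"],s["joint_vel"].round(1))
cv2.imwrite("pics/s2.png",cv2.resize(c.im[130:210,240:340],None,fx=7,fy=7,interpolation=cv2.INTER_CUBIC)[:,:,::-1])
E
```

```text
5.9 [ 637.24775508 -251.34576988   64.22723435] [-0.14944079  0.11906801  6.47824705] 9.676034594256288 [-0.1 -0.1  0.   0.   0.  -0.1]
```

View pics/s2.png

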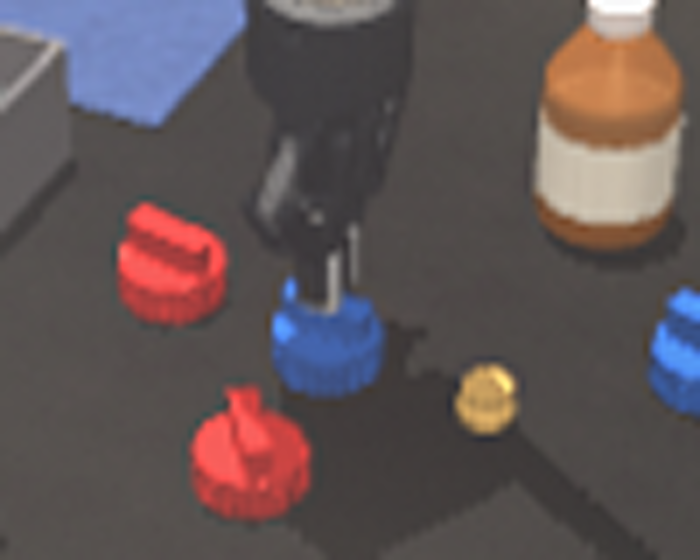

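The crop shows the pads on the sides of the bar and the chuck and reds undisturbed. Lift and carry it over the plug.

Emit:
{"fn": "drive_tool", "kwargs": {"steps": [[0.05,0,0,-2,0],[0.05,0,0,-6,0],[0.05,0,0,-9.8,0],[0.05,9.4,25,-9.8,-0.62],[0.05,9.4,25,-9.8,-0.62],[0.05,9.4,25,-9.8,-0.62],[0.05,9.4,25,-9.8,-0.62],[0.05,9.4,25,-9.8,-0.62],[0.05,9.4,25,-9.8,-0.62],[0.05,9.4,25,-9.8,-0.62],[0.05,9.4,25,-8.3,-0.62],[0.05,9.4,25,-8.3,-0.62],[0.05,9.4,25,-8.3,-0.62],[0.05,9.4,25,-8.3,-0.62]]}}

```text
t: 7.3
position: [548.9, 0.5, 145.0]
tool_rot: [180.0, -0.0, -146.1]
wrist_force: [-0.1, -0.7, -0.0]
opening: 9.7
```

```bash
python3 - <<'E'
from h import *
c=Cam("side"); s=ctrl.observe(); print(s["t"],s["position"],s["tool_rot"],s["wrist_force"],s["wrist_torque"],s["opening"])
for ce,st,_ in blobs(blue(c.im)):
    if 200<ce[0]<420 and st[4]<1500 and ce[1]>100: print(ce.round(1),st,c.ray(ce,s["position"][2]-64.2+15).round(1))
cv2.imwrite("pics/s3.png",cv2.resize(c.im[150:270,210:350],None,fx=5,fy=5,interpolation=cv2.INTER_CUBIC)[:,:,::-1])
E
```

```text
7.35 [548.94744731   0.63817166 145.20179581] [ 1.79998990e+02 -6.74465587e-03 -1.46041920e+02] [-0.47204879 -0.36370461  0.42241007] [-0.00359206  0.01724799  0.00506056] 9.386554335198607
[340.2 180.5] [333 171  16  18 223] [ 440.9 -216.1   96. ]
[277.6 215.8] [268 207  19  18 242] [545.9   6.1  96. ]
```

View pics/s3.png

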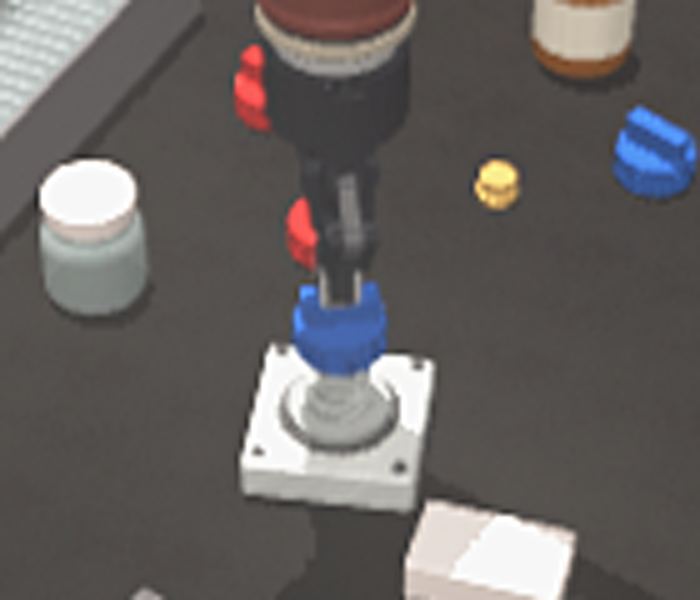

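The cap hangs over the plug, in crop cap (340,325) and plug (340,405), aligned to within what the view resolves. Lower by feel.

Emit:
{"fn": "drive_tool", "kwargs": {"steps": [[0.05,-0.07,0,1.5,0],[0.05,-0.07,0,2.3,0],[0.05,-0.07,0,2.6,0],[0.05,-0.07,0,2.9,0],[0.05,-0.07,0,3.2,0],[0.05,-0.07,0,3.4,0],[0.05,-0.07,0,3.6,0],[0.05,-0.07,0,3.8,0],[0.05,-0.07,0,3.8,0]]}}

```text
t: 8.25
position: [549.1, 2.0, 107.1]
tool_rot: [180.0, -0.0, -146.0]
wrist_force: [0.3, -0.1, -0.6]
opening: 9.5
```

The cap went onto the plug freely: TCP at 107.1, so the rim is about 43, the entry rest. Next I press lightly and turn clockwise to 0.9 rad, before the faulty stop at about 1.0.

Emit:
{"fn": "drive_tool", "kwargs": {"steps": [[0.05,0,0,0.3,0],[0.05,0,0,0.4,0],[0.05,0,0,0.4,0.1],[0.05,0,0,0.4,0.2],[0.05,0,0,0.4,0.3],[0.05,0,0,0.4,0.4],[0.05,0,0,0.45,0.5],[0.05,0,0,0.5,0.6],[0.05,0,0,0.55,0.7],[0.05,0,0,0.6,0.8],[0.05,0,0,0.65,0.85],[0.05,0,0,0.65,0.85]]}}

```text
t: 9.45
position: [551.0, 1.7, 103.1]
tool_rot: [180.0, 0.2, 165.3]
wrist_force: [-0.8, -0.2, 9.7]
opening: 9.9
```

```bash
python3 - <<'E'
from bench import ctrl
s=ctrl.observe(); print(s["position"],s["tool_rot"],s["wrist_force"],s["wrist_torque"],s["opening"])
E
```

```text
[551.03640891   1.66758825 103.12268018] [179.98717792   0.23933708 165.27614591] [-0.84713404 -0.15158122  9.74622188] [-0.0560699   0.28938373  0.00089587] 9.868804617117474
```

Emit:
{"fn": "drive_tool", "kwargs": {"steps": [[0.05,0,0,0.0,0.05],[0.05,0,0,0.0,0.1],[0.05,0,0,0.05,0.15],[0.05,0,0,0.05,0.2],[0.05,0,0,0.1,0.25],[0.05,0,0,0.1,0.25]]}}

```text
t: 10.05
position: [550.9, 1.5, 101.9]
tool_rot: [179.9, 0.2, 151.0]
wrist_force: [-0.8, -0.4, 8.6]
opening: 9.5
```

```bash
python3 - <<'E'
from bench import ctrl
s=ctrl.observe(); print(s["position"],s["tool_rot"],s["wrist_force"],s["wrist_torque"],s["opening"])
E
```

```text
[550.94948879   1.5198472  101.89758111] [179.94327225   0.22548417 150.95121993] [-0.78173352 -0.4358253   8.60750552] [-0.21753929  0.16599465  0.09549686] 9.50766312600879
```

Emit:
{"fn": "drive_tool", "kwargs": {"steps": [[0.05,0,0,0.0,0.04],[0.05,0,0,0.03,0.08],[0.05,0,0,0.05,0.1],[0.05,0,0,0.05,0.1]]}}

```text
t: 10.45
position: [550.9, 1.4, 101.3]
tool_rot: [179.9, 0.2, 145.3]
wrist_force: [-1.0, -1.2, 7.9]
opening: 9.9
```

```bash
python3 - <<'E'
from bench import ctrl
s=ctrl.observe(); print(s["position"],s["tool_rot"],s["wrist_force"],s["wrist_torque"],s["opening"])
E
```

```text
[550.91768929   1.43660908 101.29781857] [179.92991938   0.22135714 145.26917155] [-0.96538261 -1.20939699  7.92090641] [-0.25286071  0.1069568   0.10096309] 9.864810291878875
```

Torque stays at about 0.10 N·m (friction) and the cap keeps sinking past the faulty stop, so this looks like the good cap. Continue.

Emit:
{"fn": "drive_tool", "kwargs": {"steps": [[0.05,0,0,0.03,0.06],[0.05,0,0,0.06,0.12],[0.05,0,0,0.09,0.18],[0.05,0,0,0.12,0.24],[0.05,0,0,0.15,0.3],[0.05,0,0,0.15,0.3]]}}

```text
t: 11.05
position: [551.0, 1.0, 100.3]
tool_rot: [179.9, 0.2, 128.0]
wrist_force: [-2.6, -2.5, 11.2]
opening: 9.5
```

```bash
python3 - <<'E'
from bench import ctrl
s=ctrl.observe(); print(s["position"],s["tool_rot"],s["wrist_force"],s["wrist_torque"],s["opening"])
E
```

```text
[551.01564662   1.00024314 100.33178758] [179.89322429   0.22583422 128.02732447] [-2.59788638 -2.48674824 11.24927286] [-0.45210167  0.42138007  0.12577845] 9.529125433527364
```

Emit:
{"fn": "drive_tool", "kwargs": {"steps": [[0.05,0,0,0,0.05],[0.05,0,0,0,0.1],[0.05,0,0,0,0.15],[0.05,0,0,0,0.2],[0.05,0,0,0,0.2]]}}

```text
t: 11.55
position: [550.2, 0.6, 100.0]
tool_rot: [180.0, 0.2, 116.6]
wrist_force: [-4.7, -3.7, 11.7]
opening: 9.6
```

```bash
python3 - <<'E'
from bench import ctrl
s=ctrl.observe(); print(s["position"],s["tool_rot"],s["wrist_force"],s["wrist_torque"],s["opening"])
E
```

```text
[550.19976756   0.62919951 100.04392425] [179.97023413   0.18571324 116.6047365 ] [-4.71195316 -3.71756797 11.65602983] [-0.76059864  0.88411724  0.1864423 ] 9.62768409829474
```

Emit:
{"fn": "drive_tool", "kwargs": {"steps": [[0.05,-0.03,-0.05,0,0.04],[0.05,-0.03,-0.12,0,0.08],[0.05,-0.03,-0.12,0,0.08],[0.05,-0.03,-0.12,0,0.08],[0.05,-0.03,-0.12,0,0.08]]}}

```text
t: 12.05
position: [549.4, 0.1, 100.0]
tool_rot: [179.9, 0.2, 112.1]
wrist_force: [-4.6, -4.2, 11.6]
opening: 9.6
```

```bash
python3 - <<'E'
from bench import ctrl
s=ctrl.observe(); print(s["position"],s["tool_rot"],s["wrist_force"],s["wrist_torque"],s["opening"])
E
```

```text
[5.49371182e+02 1.25211513e-01 1.00042904e+02] [1.79926361e+02 1.60648816e-01 1.12100056e+02] [-4.64744173 -4.19955655 11.64446872] [-0.57596198  0.77429597  0.22773572] 9.60669129468627
```

Emit:
{"fn": "drive_tool", "kwargs": {"steps": [[0.05,0,-0.05,0,0.03],[0.05,0,-0.1,0,0.06],[0.05,0,-0.1,0,0.06],[0.05,0,-0.1,0,0.06]]}}

```text
t: 12.45
position: [548.7, -0.1, 100.1]
tool_rot: [179.9, 0.2, 108.7]
wrist_force: [-3.7, -2.3, 11.7]
opening: 9.6
```

```bash
python3 - <<'E'
from h import *
s=ctrl.observe(); print(s["position"],s["tool_rot"],s["wrist_force"],s["wrist_torque"],s["opening"])
c=Cam("side"); d=Cam("top")
a=cv2.resize(c.im[185:255,240:315],None,fx=5.3,fy=5.3,interpolation=cv2.INTER_CUBIC)
b=cv2.resize(d.im[190:270,215:300],None,fx=4.6,fy=4.6,interpolation=cv2.INTER_CUBIC)
h=min(a.shape[0],b.shape[0]); cv2.imwrite("pics/s4.png",np.hstack([a[:h],b[:h]])[:,:,::-1])
E
```

```text
[ 5.48681840e+02 -1.32081264e-01  1.00064155e+02] [1.79881220e+02 1.58739031e-01 1.08666036e+02] [-3.70317298 -2.30068828 11.68699929] [-0.43199056  0.5849119   0.29187175] 9.569147831166797
```

View pics/s4.png

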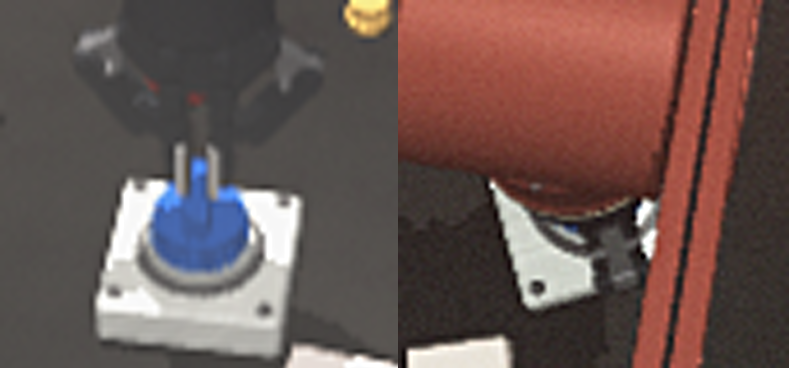

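The side view shows the cap seated on the flange (crop (200,225)). The top view is mostly hidden by the arm. Torque rose about 0.06 N·m over the last 0.06 rad to 0.29 N·m, so the plug is wound about 0.19 rad: home and nipped. Release and lift.

Emit:
{"fn": "drive_tool", "kwargs": {"steps": [[0.05,0,0,-0.2,0],[0.6,0,0,-0.25,0],[0.6,0,0,-0.3,0],[0.6,0,0,-0.3,0],[0.6,0,0,-0.3,0],[0.6,0,0,-0.3,0],[0.6,0,0,-3,0],[0.6,0,0,-7,0],[0.6,0,0,-10,0],[0.6,0,0,-10,0]]}}

```text
t: 13.55
position: [550.5, 0.5, 203.3]
tool_rot: [179.5, 0.2, 108.6]
wrist_force: [0.2, -1.0, 0.8]
opening: 50.9
```

```bash
python3 - <<'E'
from h import *
s=ctrl.observe(); print(s["t"],s["position"],s["tool_rot"],s["wrist_force"],s["opening"])
c=Cam("side")
for ce,st,_ in blobs(blue(c.im)):
    if 200<ce[0]<420 and st[4]<1500 and ce[1]>100: print(ce.round(1),st,c.ray(ce,51).round(1))
p=s["position"]; yaw=np.radians(s["tool_rot"][2]); d=np.array([466.5,-314.5])-p[:2]
print("tool dx,dy mm",d@[np.cos(yaw),np.sin(yaw)],d@[np.sin(yaw),-np.cos(yaw)],"turn",-(np.radians(163)-yaw))
E
```

```text
13.55 [5.50512519e+02 4.71588360e-01 2.03334454e+02] [179.51493941   0.24007867 108.62718517] [ 0.24547488 -0.95340207  0.78067855] 50.89271345544793
[340.2 180.6] [333 171  16  18 221] [ 455.6 -269.8   51. ]
[277.4 226. ] [269 215  18  21 271] [548.4   2.2  51. ]
tool dx,dy mm -271.63806954781387 -180.2164366282771 turn -0.9489846423251811
```

Emit:
{"fn": "drive_tool", "kwargs": {"steps": [[0.6,-27.2,-18.0,0,-0.95],[0.6,-27.2,-18.0,0,-0.95],[0.6,-27.2,-18.0,0,-0.95],[0.6,-27.2,-18.0,0,-0.95],[0.6,-27.2,-18.0,0,-0.95],[0.6,-27.2,-18.0,0,-0.95],[0.6,-27.2,-18.0,0,-0.95],[0.6,-27.2,-18.0,4,-0.95],[0.6,-27.2,-18.0,8.3,-0.95],[0.6,-27.2,-18.0,8.3,-0.95],[0.6,-27.2,-18.0,8.3,-0.95]]}}

```text
t: 14.7
position: [462.5, -313.3, 113.3]
tool_rot: [179.9, -0.2, 163.1]
wrist_force: [0.6, -0.6, 1.0]
opening: 50.8
```

Emit:
{"fn": "drive_tool", "kwargs": {"steps": [[0.6,-0.3,0,3,0],[0.6,-0.3,0,4.8,0],[0.6,-0.3,0,4.8,0],[0.05,-0.3,0,4.8,0],[0.05,-0.3,0,4.8,0],[0.05,-0.3,0,4.8,0],[0.05,-0.3,0,4.8,0],[0.05,-0.3,0,4.8,0],[0.05,-0.3,0,4.8,0],[0.05,-0.3,0,4.8,0],[0.05,-0.3,0,4.0,0],[0.05,-0.3,0,0,0],[0.05,-0.3,0,-4,0],[0.05,-0.3,0,-5,0],[0.05,-0.3,0,-5,0]]}}

```text
t: 16.2
position: [467.9, -316.5, 168.0]
tool_rot: [-179.9, 0.3, 163.1]
wrist_force: [-0.3, 0.2, -0.4]
opening: 4.0
```

```bash
python3 - <<'E'
from h import *
s=ctrl.observe(); print(s["t"],s["position"],s["tool_rot"],s["wrist_force"],s["opening"])
c=Cam("side")
for ce,st,_ in blobs(blue(c.im)):
    if 200<ce[0]<420 and st[4]<1500 and ce[1]>100: print(ce.round(1),st)
w=Cam("top"); g=cv2.cvtColor(w.im,cv2.COLOR_RGB2GRAY); m=np.zeros_like(g); m[195:285,95:195]=g[195:285,95:195]>90
b=max(blobs(m),key=lambda b:b[1][4]); q=np.argwhere(b[2])[:,::-1].astype(np.float32); r=cv2.minAreaRect(q); print("tray",r,w.ray(r[0],4))
p=s["position"]; yaw=np.radians(s["tool_rot"][2]); d=w.ray(r[0],4)[:2]-p[:2]
print("tool dx,dy mm",d@[np.cos(yaw),np.sin(yaw)],d@[np.sin(yaw),-np.cos(yaw)])
cv2.imwrite("pics/t5.png",np.hstack([c.im[120:330,180:400],w.im[120:330,80:460]])[:,:,::-1])
E
```

```text
16.2 [ 467.88211848 -316.54068351  167.96710163] [-179.86385013    0.29493109  163.05019973] [-0.32945617  0.18412407 -0.38910056] 4.035794502338934
[340.2 180.6] [333 171  16  18 221]
[277.4 226. ] [269 215  18  21 270]
tray ((142.32484436035156, 239.09555053710938), (62.30232620239258, 69.41291809082031), 16.389541625976562) [525.5755117  269.94906302   4.        ]
tool dx,dy mm 115.79431689504051 577.8325246848119
```

View pics/t5.png

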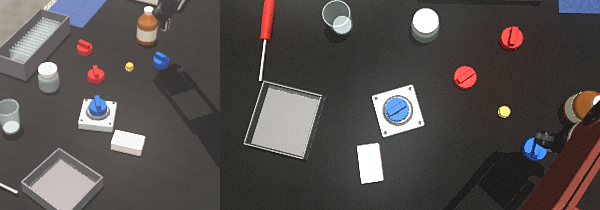

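Good cap seated on the plug. The pick of the second cap failed: it still stands at side (340,181), and the jaws had closed too high, near TCP z 70. I retry lower.

Emit:
{"fn": "drive_tool", "kwargs": {"steps": [[0.6,0.15,0.15,4,0],[0.6,0.15,0.15,8,0],[0.6,0.15,0.15,10,0],[0.6,0.15,0.15,10.5,0],[0.6,0.15,0.15,10.5,0],[0.05,0.15,0.15,10.5,0],[0.05,0.15,0.15,10.5,0],[0.05,0.15,0.15,10.5,0],[0.05,0.15,0.15,10.5,0],[0.05,0.15,0.15,10.5,0],[0.05,0.15,0.15,10.5,0],[0.05,0.15,0.15,10.5,0]], "force": 50}}

```text
t: 17.5
position: [466.5, -314.4, 61.3]
tool_rot: [-179.9, 0.2, 163.1]
wrist_force: [0.4, -0.6, 5.9]
opening: 11.4
```

Emit:
{"fn": "drive_tool", "kwargs": {"steps": [[0.05,0,0,-2,0],[0.05,0,0,-6,0],[0.05,0,0,-10.5,0],[0.05,0,0,-10.5,0],[0.05,11.3,57.3,-10.5,0],[0.05,11.3,57.3,-10.5,0],[0.05,11.3,57.3,-10.5,0],[0.05,11.3,57.3,-10.5,0],[0.05,11.3,57.3,-10.5,0],[0.05,11.3,57.3,-10.5,0],[0.05,11.3,57.3,-10.5,0],[0.05,11.3,57.3,-10.5,0],[0.05,11.3,57.3,-10.5,0],[0.05,11.3,57.3,-10.5,0],[0.05,11.3,57.3,-10.5,0],[0.05,11.3,57.3,-10.5,0],[0.05,11.3,57.3,-10.5,0],[0.05,11.3,57.3,-10.5,0],[0.05,11.3,57.3,-10.5,0]]}}

```text
t: 19.4
position: [523.9, 266.6, 164.0]
tool_rot: [-179.9, -0.1, 163.0]
wrist_force: [-0.7, -0.6, -1.2]
opening: 11.7
```

```bash
python3 - <<'E'
from h import *
s=ctrl.observe(); print(s["t"],s["position"],s["tool_rot"],s["wrist_force"],s["opening"])
c=Cam("side")
for ce,st,_ in blobs(blue(c.im)):
    if 180<ce[0]<420 and st[4]<1500 and ce[1]>100: print(ce.round(1),st,c.ray(ce,s["position"][2]-61+15).round(0))
E
```

```text
19.4 [523.91392249 266.550578   164.00230891] [-1.79922285e+02 -6.32479574e-02  1.63022595e+02] [-0.68272862 -0.63008077 -1.19094433] 11.6967721139561
[277.4 226. ] [269 215  18  21 270] [519.  62. 118.]
[237.8 284.1] [226 273  23  21 334] [520. 274. 118.]
```

Held, over the tray. Lower, release, lift.

Emit:
{"fn": "drive_tool", "kwargs": {"steps": [[0.05,0,0,4,0],[0.05,0,0,7.5,0],[0.05,0,0,9,0],[0.05,0,0,9.6,0],[0.05,0,0,9.8,0],[0.05,0,0,9.8,0],[0.5,0,0,9.7,0],[0.5,0,0,9.7,0],[0.5,0,0,9.7,0],[0.5,0,0,9.7,0],[0.5,0,0,9.7,0],[0.5,0,0,6,0],[0.5,0,0,2,0],[0.5,0,0,-3,0],[0.5,0,0,-5,0],[0.5,0,0,-5,0]]}}

```text
t: 21.05
position: [526.9, 268.6, 220.0]
tool_rot: [179.7, 0.4, 163.1]
wrist_force: [0.4, -0.1, 0.3]
opening: 42.5
```

Emit:
{"fn": "drive_tool", "kwargs": {"steps": [[0.5,0,-30,-3,0],[0.5,0,-30,-3,0],[0.5,0,-30,-3,0],[0.5,0,-30,-3,0],[0.5,0,-30,-3,0],[0.5,20,-40,-3,0],[0.5,20,-40,-3,0],[0.5,20,-40,-3,0],[0.5,20,-40,-3,0],[0.5,20,-40,-3,0],[0.5,20,-40,-3,0],[0.5,20,-40,-3,0]]}}

```text
t: 22.25
position: [226.9, -60.0, 243.3]
tool_rot: [180.0, -0.6, 162.8]
wrist_force: [0.6, 1.0, 0.4]
opening: 42.7
```

```bash
python3 - <<'E'
from h import *
s=ctrl.observe(); print(s["t"],s["position"],s["wrist_force"],s["opening"])
c=Cam("side"); w=Cam("top")
for k,v in(("side",c),("top",w)):
  for ce,st,_ in blobs(blue(v.im)):
    if 100<ce[0]<420 and st[4]<1500 and ce[1]>100: print(k,ce.round(1),st,v.ray(ce,53).round(1),v.ray(ce,20).round(1))
o=np.hstack([c.im[130:350,160:360],w.im[130:350,80:440]]); cv2.imwrite("pics/t6.png",cv2.resize(o,None,fx=1.4,fy=1.4)[:,:,::-1])
E
```

```text
22.25 [226.91300857 -59.98862934 243.33090397] [0.56917678 1.02901891 0.43298383] 42.721719855327756
side [137.8 193.3] [130 186  16  16 204] [1002.8   63.    53. ] [1034.1   35.8   20. ]
side [116.  212.9] [108 205  17  17 219] [1004.1  162.2   53. ] [1035.4  138.7   20. ]
side [277.4 226. ] [269 215  18  21 270] [547.6   3.9  53. ] [561.9 -25.5  20. ]
side [239.  306.6] [229 295  21  24 376] [512.2 290.1  53. ] [525.2 271.4  20. ]
top [256.6 229. ] [245 218  24  24 415] [548.    1.3  53. ] [551.8   2.7  20. ]
top [141.5 238.2] [130 227  25  23 449] [523.3 256.5  53. ] [526.3 266.9  20. ]
```

View pics/t6.png

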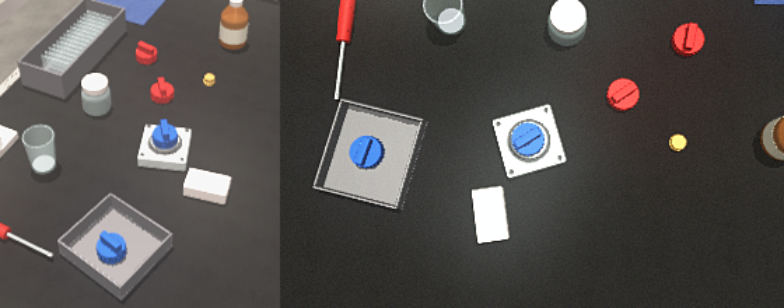

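The picture shows one cap on the plug at (528,140), bar at about -59° yaw, i.e. about 1.3 rad past the seat axis, which is the home angle. The other lies upright in mid-tray at (366,152). Bystanders are where they were. Handing in.

```bash
python3 -c "
from bench import ctrl
print(ctrl.job_done())"
```

```text
the job is handed in; nothing more can be done
None
```

I handed the job in at about 22 s of robot time. The good cap is tight on the plug, the other cap is in the reject tray, and the arm is clear of both. The hand-in reported no verdict.

**Good cap:** I tried the far cap first. It turned past the faulty stop at about 0.7 rad with only about 0.1 N·m of drag and sank about 6 mm. It stopped near 1.3 rad. I wound it to 0.29 N·m, about 0.19 rad on the spring by torque, or about 0.25 rad by tool angle. That is past the 0.08 rad needed and below the 0.35 rad limit. The downward force at my checks peaked at about 12 N, slightly over the 2–10 N band you gave.

**Reject cap:** I did not try the near cap on the plug. I took it as the faulty one by elimination. The first pick-up missed because the jaws closed too high, and the second held.

**Last checks:** In the pictures the cap on the plug has its bar at about −59°, the home angle. It is within about 1–4 mm of the plug axis: the top view gives about 1.5 mm, and the side view, biased a few mm in y, gives about 4 mm. The other cap lies upright near the tray's middle. The other things on the bench look where they were, judged by eye.

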